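Hang the hook-on cup over the rim of the soaking trough

TASK

Hang the small white cup that has a hook on its back over the long rim of the steel trough, on the side that faces away from the machine: the hook's lip goes inside the trough, the cup hangs outside, about midway along that side and clear of the mat. Let go of it so that it stays hanging there. Leave the other white cup, which has no hook, where it stands.

Things in the scene. Friction and masses are not known exactly. Their poses are not given: they have to be found in the camera images.
- hook_cup_center (a point): Loose white cup with a hook, 80 g (sizes in mm). Pocket 40 (x) x 38 (y) x 50 tall, grasp across y. Point on its middle line 30 above its underside; z up, x from pocket to hook. Back plate (outer face x=20) rises to 68; hook top goes on to +x, its underside 65 above cup underside; gap x=20 to 35; lip 3 thick down to 50, then flared out to x=45 at height 39. Hung, its underside is 30 over the mat may lean 10 deg.
- trough: Steel trough, fixed, open on top: 66 mm (x) x 90 mm (y, long sides) x 95 mm tall, walls 3 mm, rolled rim 6 mm thick. Origin at the centre of its underside, on the mat; z up, x towards the machine. The rim to hang on is the long -x side: its middle line at x=-31.5 mm, its top at z=95 mm. It may stand to the left or right of the cup.
- plain_cup_center (a point): Bystander: a white cup like the first, the same pocket and back plate but no hook. Point on its middle line 30 mm above its underside.

How it is judged:
At the end, for the whole second after the job is handed in: The hooked cup hangs at rest outside the trough on its long rim away from the machine: its point 45 to 78 mm towards -x of the trough's middle, within 25 mm of it along y, 50 to 72 mm above its underside; leaning less than 20 degrees, squared to the rim within 20 degrees (x of hook_cup_center in the frame of trough between -0.078 and -0.045 m and y of hook_cup_center in the frame of trough between -0.025 and 0.025 m and z of hook_cup_center in the frame of trough between 0.05 and 0.072 m and angle between hook_cup_center's own z axis and vertical below 0.35 rad and angle between the x axis of hook_cup_center and the x axis of trough, either way round below 0.35 rad and linear speed of hook_cup below 0.02 m/s and angular speed of hook_cup below 0.2 rad/s); the robot touches nothing.
It fails at once if the other white cup was moved by more than 25 mm (distance of plain_cup_center from where it was at the start of the episode above 0.025 m).
It also fails if it takes over 35 s, if anything falls off the work surface, if the arm or the gripper's body presses on something with over 40 N, if the wrist force passes 120 N, or if a joint passes its speed limit or range.

ROBOT

A 6-joint arm with a two-finger parallel gripper is mounted at the origin on a cart in front of the work surface, level with it; the furniture and walls round the work are solid. World frame = base frame: x ahead of the robot, y to its left, z up, the work surface at z = 0. Lengths are in m, angles in rad, forces in N, time in s.
With the tool pointing down it reaches from about 0.325 to 0.875 m from the base axis. Payload 4.4 kg.
Tool frame: the origin (TCP) lies on the centre line of the jaws, within the pads' length; the fingertips stand bot.nose_length ahead of it and the grasp point (between the pads) lies 2 mm behind it (bot.nose_length is the distance from the TCP to the fingertips, in m); z points along the fingers, y is the line along which they close (so a half turn about z gives the same grasp; the last joint's range is limited). The gripper opens to 85 mm and grips with 20 to 120 N. Pads are 22 mm wide; open, the fingers measure 114 mm over their backs; the gripper's body (76 mm by 85 mm) begins 54 mm behind the grasp point. The pads swing forward as they close: fully open they stand 13 mm farther back than shut.
Start: joints at [-1.29, 0.207, 1.542, -0, 1.393, -0.15], TCP at [0.24, -0.522, 0.248] pointing down, gripper open.
Joint ranges: [-2.73, 2.73], [-0.86, 2.22], [0.23, 2.46], [-1.11, 4.25], [0.08, 2.63], [-2.82, 2.82]. Speed limits (rad/s): [2.79, 2.79, 3.14, 3.14, 3.14, 3.14].

INTERFACE

Orientations are given as a 3x3 rotation matrix whose columns are the frame's x, y, z axes.
In Python, from workcell import sensors, optics, order, models, bot gives the robot as it stands.
- The arm moves only by the tool servo_tool, never from a script. Its argument "series" is a list of rows, each a list of 7 numbers: the shift along the tool's x, y, z in units of 40 mm (1.0 is 40 mm), then the turn, a rotation vector about the tool's x, y, z in units of 6 degrees (1.0 is 6 degrees), then the finger opening in mm, from 0 to 85.4. A call has 1 to 8 rows; each row shifts and turns the commanded pose from where the row before left it, along the tool's axes as they then stand; what a row does not reach is not made up. A row lasts 1/12 s, in which the tool goes at most 41.7 mm and 7.16 degrees, less where a joint would pass 70% of its speed; a pose out of reach is approached as far as the arm can. A call is refused whole if a number of a shift passes 1 or a number of a turn 1, either way. A call with a gripper value outside its range is refused whole. The fingers move at their own pace and stop on an object; "grip_force" is the grip in N (left out, the last holds). Time passes only in rows, so rows that do not move let the fingers close. It gives the time, the measured TCP pose, the force, the opening and the grip force at its end, in the units of the state.
- sensors.observe(): the state, without advancing time (a new reading comes with each control period).
- optics.get_image(name): name is "scene" or "top" or "wrist"; returns the picture (384x512x3 uint8, red, green, blue); there is no depth.
- optics.get_calibration(name): a dict with "mtx" (3x3 intrinsics, pixels), "dist_coeffs" ([k1, k2, p1, p2, k3] as OpenCV has them; the pictures are not rectified), "origin" and "attitude" of the camera in the world; the wrist camera has in their place "mount" (4x4, takes a point from camera to tool coordinates, whose origin is the TCP and whose axes are the flange's). Camera axes: x right, y down, z forward; pixel columns grow to the right and rows downward; lengths in m; the calibration is good to about 2 mm. A picture is of the moment at which its call begins: read the wrist's pose just before it. get_calibration takes no time and is no camera call.
- order.close_job(): hands the job in; it is judged then, once.
Trained networks look in the newest picture that a camera, given by its name, has taken for a name from the list of things; names that differ only in an ending like _2 or _b are one class to them, and where a whole thing is asked for, a point or a joint stands for the part that bears it (a point fixed in the world has none). Each returns a list of dicts, best first, with "conf" (0 to 1); they miss things now and then, are a little off and sometimes report something else, mostly with a low value. They report only what shows in the picture. A call takes as long as a camera call.
- models.look_for(camera, name): "location" ([row, column] in pixels, amid what is visible of it).
- models.cut_out(camera, name): "mask" (384x512 bool, what is visible of it) and "location" ([row, column] in pixels, amid what is visible of it).
- models.mark_of(camera, name): "location" ([row, column] in pixels: a listed point, or the origin of a listed thing).
The state is a dict: "t": time; "joint_pos": joint angles; "qvel": joint speeds; "joint_torque": joint torques, N m; "tcp_pos": TCP position; "tcp_rot": TCP orientation; "force": force on the tool from outside, world axes, zero at the start; "moment": the same for the moment, N m; "gripper_width": finger opening in m; "grip_force": force on a finger pad.
Only numpy, scipy, OpenCV 4.12 (cv2) and the standard library are available. Lean on these libraries where they do the work, as an engineer would, in place of code of your own. Each camera call takes 0.05 s, during which the arm holds its last target. There are 200 camera calls.

## Working session

There is one attempt and no reset: what is moved stays moved. The work goes in short steps, Python scripts to look and compute and a tool call to move; the robot and the scene stay as the last step left them, time stands still between calls to the robot, and variables do not carry over. Pictures are saved under pics/ and viewed, at most 10 in all, crops included, and the job is handed in when it is done.

Besides the shell and the picture viewer there is one more tool, called after "Request:" as name(argument=value, ...) on one line, values as JSON. servo_tool: Moves the arm, as the interface text tells. Its arguments: {"type":"object","properties":{"series":{"type":"array"},"grip_force":{"type":"number"}},"required":["series"]}

```bash
mkdir -p pics; cat > h.py <<'E'
import numpy as np, cv2
from workcell import sensors, optics, order, models, bot
def cam(name,st=None):
    c=optics.get_calibration(name)
    K=np.array(c["mtx"],float);D=np.array(c["dist_coeffs"],float)
    if name=="wrist":
        M=np.array(c["mount"]);R=np.array(st["tcp_rot"])
        return K,D,R@M[:3,3]+np.array(st["tcp_pos"]),R@M[:3,:3]
    return K,D,np.array(c["origin"],float),np.array(c["attitude"],float)
def ray(cm,rc):
    K,D,o,R=cm
    u=cv2.undistortPoints(np.array([[[rc[1],rc[0]]]],float),K,D)[0,0]
    d=R@np.array([u[0],u[1],1]);return o,d/np.linalg.norm(d)
def atz(cm,rc,z):
    o,d=ray(cm,rc);return o+d*(z-o[2])/d[2]
def proj(cm,P):
    K,D,o,R=cm
    p=cv2.projectPoints(((np.atleast_2d(P)-o)@R),np.zeros(3),np.zeros(3),K,D)[0][:,0];return p[:,::-1]
def inter(rays):
    A=sum(np.eye(3)-np.outer(d,d) for o,d in rays);b=sum((np.eye(3)-np.outer(d,d))@o for o,d in rays)
    return np.linalg.solve(A,b)
E
python3 - <<'E'
from h import *
st=sensors.observe();print(st["t"],bot.nose_length,st["tcp_pos"],np.round(st["tcp_rot"],3).tolist(),st["gripper_width"])
ims=[]
for n in ["scene","top"]:
    im=optics.get_image(n)[:,:,::-1]; cv2.imwrite(f"pics/{n}0.png",im);cm=cam(n)
    print(n,cm[2].round(3),cm[3][:,2].round(2))
    for nm,z in [("hook_cup_center",.03),("trough",0),("plain_cup_center",.03)]:
        for f in (models.mark_of,models.look_for):
            for r in f(n,nm)[:3]: print(nm,f.__name__,round(r["conf"],2),np.round(r["location"],1),atz(cm,r["location"],z).round(3))
E
```

```text
0.0 0.017 [ 0.23990575 -0.52173373  0.24706485] [[0.909, 0.418, -0.001], [0.418, -0.909, 0.002], [0.0, -0.002, -1.0]] 0.08530713638429299
scene [0.015 0.782 0.438] [ 0.5  -0.75 -0.43]
hook_cup_center call 0.88 [214.8 203.6] [0.519 0.223 0.03 ]
hook_cup_center call 0.67 [215.5 205.1] [0.515 0.223 0.03 ]
trough call 0.95 [226.3 259. ] [0.435 0.153 0.   ]
trough call 0.8 [202.1 261.5] [0.491 0.061 0.   ]
plain_cup_center call 0.6 [205.1 306.2] [0.376 0.068 0.03 ]
plain_cup_center call 0.97 [201.1 308.3] [0.381 0.049 0.03 ]
top [0.361 0.147 0.915] [ 0.09  0.02 -1.  ]
hook_cup_center call 0.85 [157.2 214.8] [0.509 0.246 0.03 ]
trough call 0.94 [195.5 261. ] [0.434 0.151 0.   ]
trough call 0.63 [195.3 258. ] [0.434 0.157 0.   ]
plain_cup_center call 0.59 [220.1 302.7] [0.382 0.067 0.03 ]
plain_cup_center call 0.93 [219.  304.5] [0.385 0.063 0.03 ]
```

View pics/scene0.png

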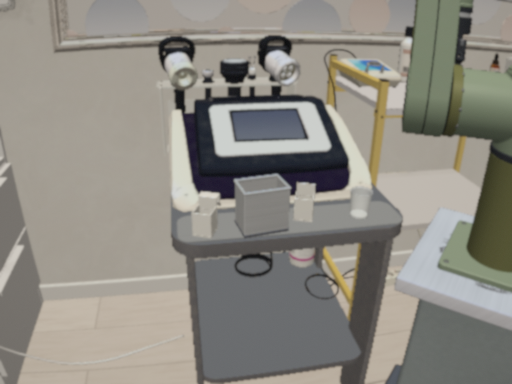

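View pics/top0.png

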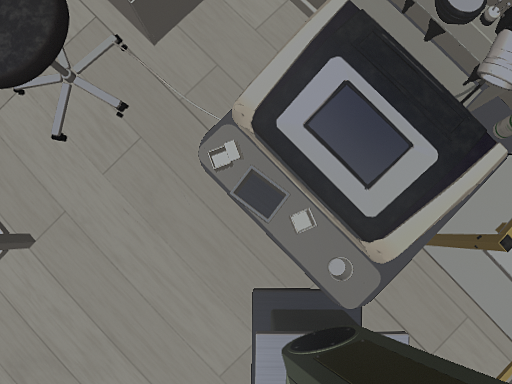

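The scene shows the hooked cup at about (205,215), the trough at (262,205), and the plain cup at (305,205). The machine is behind them, up and to the right in the top view. The trough's far-from-machine side faces lower-left in the top view. I'll fit poses from the masks next.

```bash
cat >> h.py <<'E'
from scipy.optimize import minimize
def box(x0,x1,y0,y1,z0,z1): return np.array([[x,y,z] for x in(x0,x1) for y in(y0,y1) for z in(z0,z1)])/1000
TR=[box(-33,33,-45,45,0,89),box(-34.5,34.5,-46.5,46.5,89,95)]
PO=[box(-20,20,-19,19,0,50),box(17,20,-19,19,0,68)]
HK=PO+[box(17,38,-19,19,65,68),box(35,38,-19,19,50,68),np.vstack([box(35,38,-19,19,50,50),box(42,45,-19,19,39,39)])]
def pose(p):
    c,s=np.cos(p[2]),np.sin(p[2]);return np.array([[c,-s,0],[s,c,0],[0,0,1]]),np.array([p[0],p[1],p[3] if len(p)>3 else 0])
def render(cm,parts,p):
    R,t=pose(p);m=np.zeros((384*4,512*4),np.uint8)
    for b in parts:
        q=proj(cm,b@R.T+t)[:,::-1];cv2.fillConvexPoly(m,cv2.convexHull(np.round(q*4+1.5).astype(np.int32)),1)
    return cv2.resize(m*255,(512,384),interpolation=cv2.INTER_AREA)/255.
def fit(views,parts,x0,yaws):
    best=None
    def cost(p):
        return sum(1-np.minimum(r,m).sum()/np.maximum(r,m).sum() for cm,m in views for r in [render(cm,parts,p)])
    for y in yaws:
        s=np.array([[0,0,0],[.015,0,0],[0,.015,0],[0,0,.2]])+[x0[0],x0[1],y]
        r=minimize(cost,s[0],method="Nelder-Mead",options=dict(initial_simplex=s,maxiter=80,xatol=1e-4,fatol=1e-4))
        if best is None or r.fun<best.fun: best=r
    return best
E
python3 - <<'E'
from h import *
V={}
for n in ["scene","top"]:
    optics.get_image(n)
    for nm in ["hook_cup_center","trough","plain_cup_center"]:
        r=models.cut_out(n,nm)
        if r: V.setdefault(nm,{})[n]=np.array(r[0]["mask"],float);print(n,nm,r[0]["conf"],r[0]["mask"].sum())
for nm,parts,x0,ys in [("hook_cup_center",HK,(.51,.24),[-1.4,-.9,-.4]),("trough",TR,(.434,.152),[-1.,-.6]),("plain_cup_center",PO,(.383,.065),[-1,-.5,0,.5])]:
    for sel in (["top","scene"],["top"]):
        vs=[(cam(n),V[nm][n]) for n in sel if n in V[nm]]
        if vs: b=fit(vs,parts,x0,ys);print(nm,sel,b.x.round(4),b.fun)
im=cv2.imread("pics/top0.png")[110:260,180:380];cv2.imwrite("pics/topc.png",cv2.resize(im,None,fx=4,fy=4,interpolation=2))
E
```

```text
scene hook_cup_center 0.89 1062
scene trough 0.92 3097
scene plain_cup_center 0.93 709
top hook_cup_center 0.56 753
top trough 0.85 1857
top plain_cup_center 0.72 397
hook_cup_center ['top', 'scene'] [ 0.5067  0.2353 -1.2186] 0.14380660397155776
hook_cup_center ['top'] [ 0.5063  0.2355 -1.2095] 0.0669203753102694
trough ['top', 'scene'] [ 0.4299  0.1538 -0.6308] 0.0869479237298707
trough ['top'] [ 0.4295  0.1538 -0.6381] 0.030676902011624096
plain_cup_center ['top', 'scene'] [ 0.3811  0.0676 -1.1366] 0.23152908452977572
plain_cup_center ['top'] [ 0.3805  0.0675 -1.1308] 0.12381257800582435
```

View pics/topc.png

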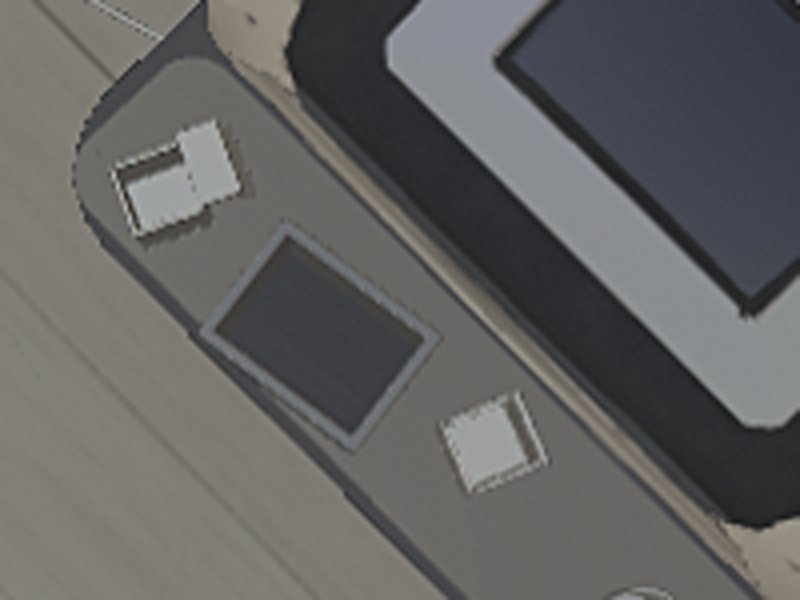

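The crop shows the hooked cup at about (170,180) with its hook pointing right and slightly up, yaw about -1.2. The trough is at (320,335), and its long far side faces lower-left. The fits agree with this.

Request:
servo_tool(series=[[0.7,-0.72,0,0,0,0,85],[0.7,-0.72,0,0,0,0,85],[0.7,-0.72,0,0,0,0,85],[0.7,-0.72,0,0,0,0,85],[0.7,-0.72,0,0,0,0,85],[0.7,-0.72,0,0,0,0,85],[0.7,-0.72,0,0,0,0,85],[0.7,-0.72,0,0,0,0,85]])

```text
t: 1.77
tcp_pos: [0.3476, -0.2178, 0.2485]
tcp_rot: [[0.909, 0.417, 0.001], [0.417, -0.909, -0.001], [0.001, 0.001, -1.0]]
force: [0.3, -0.7, 0.0]
gripper_width: 0.0851
grip_force: 0.0
```

Request:
servo_tool(series=[[0.7,-0.72,0,0,0,0,85],[0.7,-0.72,0,0,0,0,85],[0.7,-0.72,0,0,0,0,85],[0.7,-0.72,0,0,0,0,85],[0.7,-0.72,0,0,0,0,85],[0.7,-0.72,0,0,0,0,85],[0.7,-0.72,0,0,0,0,85],[0.7,-0.72,0,0,0,0,85]])

```text
t: 2.43
tcp_pos: [0.4551, 0.0855, 0.2487]
tcp_rot: [[0.908, 0.418, 0.001], [0.418, -0.908, -0.0], [0.001, 0.001, -1.0]]
force: [0.7, -0.3, 0.3]
gripper_width: 0.085
grip_force: 0.0
```

Request:
servo_tool(series=[[0.7,-0.72,0,0,0,0,85],[0.7,-0.72,0,0,0,0,85],[0.7,-0.72,0,0,0,0,85],[0.7,-0.72,0,0,0,0,85],[0,0,0,0,0,-1,70],[0,0,0,0,0,-1,70],[0,0,0,0,0,-1,70],[0,0,0,0,0,-1,70]])

```text
t: 3.1
tcp_pos: [0.5083, 0.2353, 0.248]
tcp_rot: [[0.656, 0.755, -0.0], [0.755, -0.656, -0.0], [-0.0, -0.0, -1.0]]
force: [-0.3, 0.1, -0.2]
gripper_width: 0.07
grip_force: 0.0
```

Request:
servo_tool(series=[[0,0,0,0,0,-1,70],[0,0,0,0,0,-1,70],[0,0,0,0,0,-1,70],[0,0,0,0,0,-1,70],[0,0,0,0,0,-1,70],[0,0,0,0,0,-1,70],[0,0,0,0,0,-1,70],[0,0,0,0,0,-1,70]])

```text
t: 3.77
tcp_pos: [0.5084, 0.2348, 0.2483]
tcp_rot: [[-0.121, 0.993, 0.0], [0.993, 0.121, -0.0], [-0.0, 0.0, -1.0]]
force: [-0.9, 1.7, 0.2]
gripper_width: 0.07
grip_force: 0.0
```

Request:
servo_tool(series=[[0,0,0,0,0,-1,70],[0,0,0,0,0,-1,70],[0,0,0,0,0,-0.3,70],[0,0,0,0,0,0,70]])

```text
t: 4.1
tcp_pos: [0.5084, 0.2347, 0.2483]
tcp_rot: [[-0.35, 0.937, -0.0], [0.937, 0.35, -0.0], [-0.0, -0.0, -1.0]]
force: [-0.4, 1.0, 0.4]
gripper_width: 0.0703
grip_force: 0.0
```

```bash
python3 - <<'E'
from h import *
st=sensors.observe();im=optics.get_image("wrist")[:,:,::-1].copy();cm=cam("wrist",st)
for nm,parts,x0,ys,old in [("hook_cup_center",HK,(.506,.235),[-1.21],(.5065,.2354,-1.214)),("trough",TR,(.4297,.1538),[-.635],(.4297,.1538,-.634))]:
    r=models.cut_out("wrist",nm)
    m0=render(cm,parts,old)
    cv2.drawContours(im,cv2.findContours((m0>.5).astype(np.uint8),0,2)[0],-1,(0,0,255),1)
    if not r: print(nm,"none");continue
    m=r[0]["mask"];print(nm,r[0]["conf"],m.sum(),np.argwhere(m).min(0),np.argwhere(m).max(0))
    b=fit([(cm,m.astype(float))],parts,x0,ys);print(b.x.round(4),b.fun)
    cv2.drawContours(im,cv2.findContours((render(cm,parts,b.x)>.5).astype(np.uint8),0,2)[0],-1,(0,255,0),1)
cv2.imwrite("pics/w1.png",im)
E
```

```text
hook_cup_center 0.63 2198 [148 240] [211 275]
[ 0.5064  0.2349 -1.1941] 0.020409966269045565
trough 0.82 6815 [162 104] [272 224]
[ 0.4295  0.1549 -0.6383] 0.10425257759002415
```

View pics/w1.png

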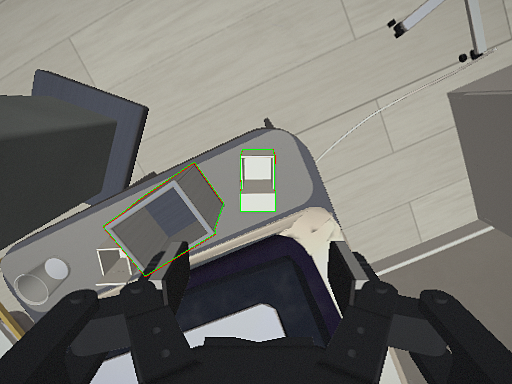

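In the wrist picture, the fits (green) sit tightly on the cup at (257,180) and the trough at (165,220). I'll descend and grip.

Request:
servo_tool(series=[[0.02,-0.05,0.9,0,0,-0.15,64],[0,0,0.9,0,0,0,64],[0,0,0.9,0,0,0,64],[0,0,0.9,0,0,0,64],[0,0,0.9,0,0,0,64],[0,0,0.45,0,0,0,64],[0,0,0.43,0,0,0,64],[0,0,0,0,0,0,64]])

```text
t: 4.92
tcp_pos: [0.5034, 0.2341, 0.0291]
tcp_rot: [[-0.364, 0.932, -0.007], [0.932, 0.364, -0.001], [0.001, -0.007, -1.0]]
force: [-1.0, 0.4, -0.6]
gripper_width: 0.0637
grip_force: 0.0
```

Request:
servo_tool(series=[[0,0,0,0,0,0,45],[0,0,0,0,0,0,40],[0,0,0,0,0,0,30],[0,0,0,0,0,0,30],[0,0,0,0,0,0,30],[0,0,0,0,0,0,30]], grip_force=30)

```text
t: 5.42
tcp_pos: [0.5074, 0.2351, 0.0346]
tcp_rot: [[-0.365, 0.931, 0.003], [0.931, 0.365, 0.001], [-0.0, 0.003, -1.0]]
force: [-1.0, -0.7, 5.1]
gripper_width: 0.0375
grip_force: 31.1
```

Request:
servo_tool(series=[[0,0,-0.4,0,0,0,30],[0,0,-0.7,0,0,0,30],[0,0,-0.8,0,0,0,30],[0,0,-0.7,0,0,0,30],[0.02,-0.6,-0.2,0,0,0,30],[0.02,-0.7,0,0,0,0,30],[0.02,-0.8,0,0,0,0,30],[0.02,-0.7,0,0,0,0,30]])

```text
t: 6.08
tcp_pos: [0.399, 0.1964, 0.1451]
tcp_rot: [[-0.365, 0.931, -0.0], [0.931, 0.365, -0.0], [0.0, -0.001, -1.0]]
force: [-0.8, -0.7, -1.5]
gripper_width: 0.0374
grip_force: 30.6
```

Request:
servo_tool(series=[[0,-0.53,0,0,0,0,30],[0,0,0,0,0,-0.8,30],[0,0,0,0,0,-1,30],[0,0,0,0,0,-1,30],[0,0,0,0,0,-1,30],[0,0,0,0,0,-1,30],[0,0,0,0,0,-0.55,30],[0,0,0,0,0,0,30]])

```text
t: 6.75
tcp_pos: [0.3807, 0.1891, 0.1451]
tcp_rot: [[-0.804, 0.594, -0.0], [0.594, 0.804, 0.0], [0.0, -0.0, -1.0]]
force: [0.3, -0.3, -0.2]
gripper_width: 0.0374
grip_force: 30.7
```

```bash
python3 - <<'E'
from h import *
st=sensors.observe();print(st["t"],st["tcp_pos"],np.round(st["tcp_rot"],3).tolist(),st["gripper_width"],st["force"])
R=np.array(st["tcp_rot"]);yaw=np.arctan2(-R[1,0],-R[0,0]);p=st["tcp_pos"];cup=[p[0],p[1],yaw,p[2]-.0346]
a=-.637;T=np.array([[np.cos(a),np.sin(a)],[-np.sin(a),np.cos(a)]]);print("in trough",T@(p[:2]-[.4295,.1543]),yaw-a)
out=[]
for n in ("wrist","top"):
    im=optics.get_image(n)[:,:,::-1].copy();cm=cam(n,st)
    for parts,q in [(HK,cup),(TR,[.4295,.1543,a])]:
        cv2.drawContours(im,cv2.findContours((render(cm,parts,q)>.5).astype(np.uint8),0,2)[0],-1,(0,255,0),1)
    if n=="top": im=cv2.resize(im[110:260,180:380],(512,384),interpolation=2)
    else: 
        r=models.cut_out(n,"trough")
        if r: print(r[0]["conf"],fit([(cm,r[0]["mask"].astype(float))],TR,(.4295,.1543),[a]).x.round(4))
    out.append(im[:, :]) 
o=np.hstack(out);cv2.imwrite("pics/w2.png",cv2.resize(o,(800,300),interpolation=cv2.INTER_AREA))
E
```

```text
6.75 [0.3807437  0.18913516 0.14507356] [[-0.804, 0.594, -0.0], [0.594, 0.804, 0.0], [0.0, -0.0, -1.0]] 0.037365610538740116 [ 0.27576283 -0.26019031 -0.24270538]
in trough [-0.05991388 -0.00099617] 0.00045015198040354587
0.71 [ 0.4283  0.1551 -0.6516]
```

View pics/w2.png

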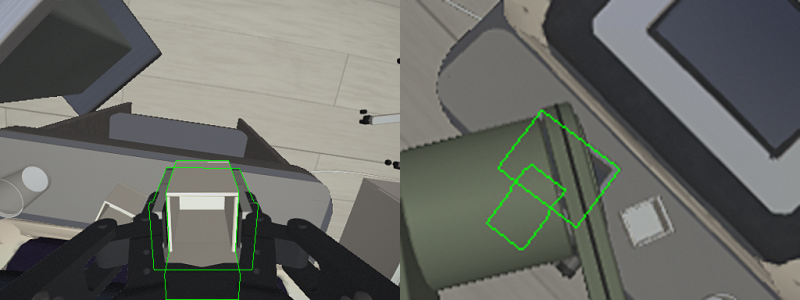

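The wrist view shows the cup held level at about (205,215), matching its outline; the arm hides the trough in both views. The cup is at x=-60 mm in the trough frame and squared to the rim. I'll lower it and watch the force.

Request:
servo_tool(series=[[0,0,0.3,0,0,0,30],[0,0,0.3,0,0,0,30],[0,0,0.2,0,0,0,30],[0,0,0.2,0,0,0,30],[0,0,0,0,0,0,30]])

```text
t: 7.32
tcp_pos: [0.3796, 0.1888, 0.1034]
tcp_rot: [[-0.803, 0.595, -0.003], [0.595, 0.803, -0.001], [0.002, -0.003, -1.0]]
force: [0.3, 0.4, -0.6]
gripper_width: 0.0373
grip_force: 30.7
```

Request:
servo_tool(series=[[0,0,0.2,0,0,0,30],[0,0,0.2,0,0,0,30],[0,0,0.2,0,0,0,30],[0,0,0.2,0,0,0,30],[0,0,0.1,0,0,0,30],[0,0,0,0,0,0,30]])

```text
t: 7.82
tcp_pos: [0.38, 0.1889, 0.0678]
tcp_rot: [[-0.804, 0.595, -0.003], [0.595, 0.804, -0.001], [0.002, -0.002, -1.0]]
force: [-0.8, -0.6, -1.1]
gripper_width: 0.0377
grip_force: 30.7
```

Request:
servo_tool(series=[[0,0,0.03,0,0,0,30],[0,0,0.03,0,0,0,30],[0,0,0,0,0,0,30],[0,0,0,0,0,0,30]])

```text
t: 8.15
tcp_pos: [0.3813, 0.1893, 0.067]
tcp_rot: [[-0.804, 0.595, 0.001], [0.595, 0.804, 0.0], [-0.0, 0.001, -1.0]]
force: [0.2, -0.6, -1.2]
gripper_width: 0.0378
grip_force: 30.7
```

```bash
python3 - <<'E'
from h import *
st=sensors.observe();print(st["force"],st["tcp_pos"],st["moment"])
im=optics.get_image("scene")[:,:,::-1].copy()
cv2.imwrite("pics/s2.png",cv2.resize(im[150:250,180:330],(750,500),interpolation=2))
E
```

```text
[ 0.24067208 -0.60705335 -1.24904089] [0.38133626 0.18931099 0.0669528 ] [ 0.00670317  0.0177855  -0.03422192]
```

View pics/s2.png

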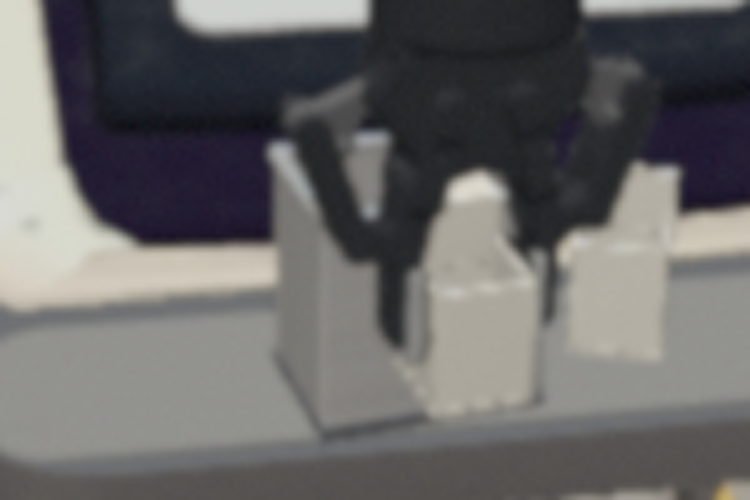

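The scene shows the cup in the jaws at about (480,350), outside the trough wall and with its hook over the rim. There's no contact force yet, so I'll creep down further.

Request:
servo_tool(series=[[0,0,0.03,0,0,0,30],[0,0,0.03,0,0,0,30],[0,0,0,0,0,0,30],[0,0,0,0,0,0,30]])

```text
t: 8.53
tcp_pos: [0.3814, 0.1893, 0.0645]
tcp_rot: [[-0.804, 0.595, 0.001], [0.595, 0.804, 0.0], [-0.0, 0.0, -1.0]]
force: [-0.5, 0.2, 0.9]
gripper_width: 0.0374
grip_force: 30.9
```

Request:
servo_tool(series=[[0,0,0.03,0,0,0,30],[0,0,0.02,0,0,0,30],[0,0,0,0,0,0,30],[0,0,0,0,0,0,30]])

```text
t: 8.87
tcp_pos: [0.382, 0.1889, 0.0635]
tcp_rot: [[-0.804, 0.595, 0.002], [0.595, 0.804, -0.001], [-0.002, 0.0, -1.0]]
force: [-2.9, -3.0, 9.6]
gripper_width: 0.0378
grip_force: 32.2
```

Request:
servo_tool(series=[[0,0,-0.02,0,0,0,40],[0,0,0,0,0,0,44],[0,0,0,0,0,0,50],[0,0,0,0,0,0,58],[0,0,0,0,0,0,62],[0,0,0,0,0,0,62],[0,0,0,0,0,0,62]])

```text
t: 9.45
tcp_pos: [0.3809, 0.1892, 0.0629]
tcp_rot: [[-0.804, 0.595, -0.0], [0.595, 0.804, -0.0], [0.0, -0.0, -1.0]]
force: [-0.6, 0.3, -0.1]
gripper_width: 0.0621
grip_force: 0.0
```

Request:
servo_tool(series=[[0,0,-0.3,0,0,0,62],[0,0,-0.5,0,0,0,62],[0,0,-0.8,0,0,0,62],[0,0,-0.9,0,0,0,62],[0,0,-0.9,0,0,0,62],[0,0,-0.9,0,0,0,62],[0,0,0,0,0,0,62],[0,0,0,0,0,0,62]])

```text
t: 10.12
tcp_pos: [0.3829, 0.1897, 0.2379]
tcp_rot: [[-0.804, 0.595, 0.007], [0.595, 0.804, 0.002], [-0.004, 0.005, -1.0]]
force: [-0.2, 0.8, -0.5]
gripper_width: 0.0618
grip_force: 0.0
```

```bash
python3 - <<'E'
from h import *
st=sensors.observe();print(st["t"],st["force"],st["tcp_pos"])
a=-.637;T=np.array([[np.cos(a),np.sin(a)],[-np.sin(a),np.cos(a)]])
rs=[]
for n in ("scene","wrist"):
    im=optics.get_image(n)[:,:,::-1].copy();cm=cam(n,st)
    r=models.mark_of(n,"hook_cup_center")
    if r: print(n,r[0]["conf"],r[0]["location"]);rs.append(ray(cm,r[0]["location"]))
    if n=="scene": A=cv2.resize(im[150:250,180:330],(450,300),interpolation=2)
    else: B=cv2.resize(im[100:384,80:430],(350,300))
if len(rs)>1: p=inter(rs);print(p,T@(p[:2]-[.4295,.1543]))
cv2.imwrite("pics/f.png",np.hstack([A,B]))
E
```

```text
10.1167 [-0.23350448  0.79690654 -0.50989206] [0.3829103  0.18974582 0.23789463]
scene 0.76 [213.4, 270.4]
wrist 0.55 [184.8, 258.8]
[0.38925112 0.18597418 0.05844432] [-0.05119479  0.00152286]
```

View pics/f.png

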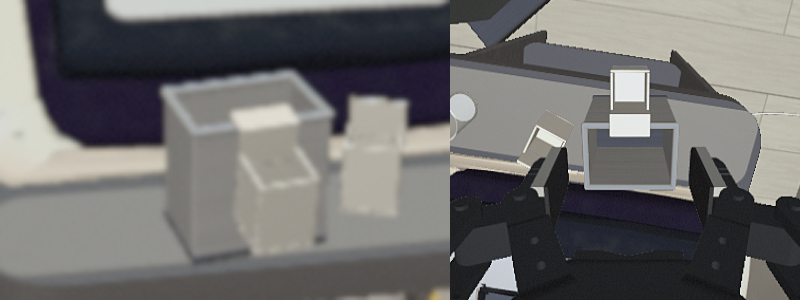

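In both views the cup hangs on the rim, mid-side (scene at (275,190), wrist at (629,95)). It measures x=-51 mm, y=2 mm, z=58 mm in the trough frame, within limits, and the plain cup hasn't been touched.

Request:
servo_tool(series=[[0,0,0,0,0,0,62],[0,0,0,0,0,0,62],[0,0,0,0,0,0,62],[0,0,0,0,0,0,62],[0,0,0,0,0,0,62],[0,0,0,0,0,0,62],[0,0,0,0,0,0,62],[0,0,0,0,0,0,62]])

```text
t: 10.98
tcp_pos: [0.3811, 0.1892, 0.2351]
tcp_rot: [[-0.804, 0.595, 0.0], [0.595, 0.804, 0.0], [-0.0, 0.0, -1.0]]
force: [0.2, -0.0, 0.4]
gripper_width: 0.0619
grip_force: 0.0
```

```bash
python3 -c "
from workcell import order
print(order.close_job())"
```

```text
the job is handed in; nothing more can be done
None
```

The hooked cup hangs released on the trough's long rim away from the machine, about midway along it; the other cup was left where it stood, and the job is handed in (no verdict was returned).

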